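Lock the loose vial rack to its dock with the cam lock

TASK

One of the two vial racks still stands a few millimetres off its aluminium dock. Take the flat-blade driver (the one with the flat paddle handle) out of the wooden block, stand its blade in the slot of that dock's cam disc and turn the disc clockwise to its stop, so that it draws the rack up flush, then let go and leave the driver standing in the slot. Leave the disc of the rack that is already locked as it is.

Things in the scene. Friction and masses are not known exactly. Their poses are not given: they have to be found in the camera images.
- driver_grip (a point): Centre of the flat-blade driver's black paddle handle: 44 mm long (x), 18 thick (y, grip across it), 42 high (z, up). The blade, 30 mm wide along x and 6 thick, has its flat tip 63 mm below this point. It stands upright, 22 mm deep in a light wooden block 44 mm high: lift it straight up 35 mm or more. The round-handled spinner 68 mm away in the block is not needed.
- slot (a point): Centre of the slot's mouth, 60 mm above the bench, on the steel cam disc (62 mm across) of the dock whose rack stands off; x runs along the slot, z up; turns with the disc. The slot runs right across, 9 mm wide, flared to 22 mm at the mouth, 22 mm deep: with the blade on its floor the handle's centre is 41 mm above this point. An open slot points at its rack, a locked one lies across.
- disc (a joint): Angle of that disc, rad: 0 to 0.1 at the start (open), growing clockwise seen from above to its stop at 1.4. Turning takes about 0.1 N m; it stays where it is left. The blade has 0.1 rad of play in the slot. A wall under the disc hooks behind the pin of the rack's bolt and draws the rack in; it is home from about 1.1 on.
- edge (a point): Middle of the top edge, facing the dock, of the grey vial rack that stands off (62 x 66 x 34 mm, small vials in it); 40 mm above the bench. The rack slides between rails on the dock's base plate, its bolt already reaching under the disc. Horizontally this point is 44 to 47 mm from the disc's centre at the start, 38 mm when the rack is flush with the dock.
- disc_locked (a joint): Angle of the cam disc of the other dock, rad, whose rack is already flush: 1.3 to 1.4, to be left so.

How it is judged:
By the outcome, as a careful person would: the job done as asked, in the order asked, and still so for the second after the job is handed in, with the robot touching nothing.
It also fails if it takes over 45 s, if anything falls off the work surface, if the arm or the gripper's body presses on something with over 40 N, if the wrist force passes 120 N, or if a joint passes its speed limit or range.

ROBOT

A 7-joint arm with a two-finger parallel gripper is mounted at the origin on a cart in front of the work surface, level with it; the furniture and walls round the work are solid. World frame = base frame: x ahead of the robot, y to its left, z up, the work surface at z = 0. Lengths are in mm, angles in rad, forces in N, time in s.
With the tool pointing down it reaches from about 350 to 900 mm from the base axis. Payload 19.9 kg.
Tool frame: the origin (TCP) lies on the centre line of the jaws, within the pads' length; the fingertips stand 22 mm ahead of it and the grasp point (between the pads) lies 3 mm ahead of it; z points along the fingers, y is the direction in which the jaws open and shut (so a half turn about z gives the same grasp; the last joint's range is limited). The gripper opens to 85 mm and grips with 20 to 120 N. Pads are 22 mm wide; open, the fingers measure 114 mm over their backs; the gripper's body (76 mm by 85 mm) begins 54 mm behind the grasp point. The pads swing forward as they close: fully open they stand 13 mm farther back than shut.
Start: joints at [1.173, 0.417, -0.01, 1.614, 0.005, 1.111, -0.053], TCP at [217.708, -585.838, 253.26] pointing down, gripper open.
Joint ranges: [-2.81, 2.81], [-0.39, 2.02], [-1.27, 1.25], [0.06, 2.57], [-1.19, 4.33], [0.19, 2], [-2.82, 2.82]. Speed limits (rad/s): [1.89, 1.89, 2.39, 2.39, 3.01, 3.01, 3.01].

INTERFACE

Orientations are given as a unit quaternion [w, x, y, z].
In Python, from rig import * gives the robot as it stands.
- The arm moves only by the tool arm_command, never from a script. Its argument "deltas" is a list of rows, each a list of 3 entries, a list of its own where there are three numbers: the finger opening in mm, from 0 to 85.4, then the shift along the tool's x, y, z normalised to -1 to 1, where 1 is 300 mm, then the turn, a rotation vector about the tool's x, y, z normalised to -1 to 1, where 1 is pi rad. A call has 1 to 20 rows; each row shifts and turns the pose as measured when the row begins, along the tool's axes as they then stand; what a row does not reach is not made up. A row lasts 1/10 s, in which the tool goes at most 50 mm and 8.59 degrees, less where a joint would pass 70% of its speed; a pose out of reach is approached as far as the arm can. A call with a number of a shift or a turn outside -1 to 1 is refused whole. A call with a gripper value outside its range is refused whole. The fingers move at their own pace and stop on an object; "squeeze" is the grip in N (left out, the last holds). Time passes only in rows, so rows that do not move let the fingers close. It gives the time, the measured TCP pose, the force and the opening at its end, in the units of the state.
- state(): the state, without advancing time (a new reading comes with each control period).
- camera(name): name is "scene" or "top" or "wrist"; returns a dict with "frame" (420x560x3 uint8, red, green, blue), "range_z" (420x560 float32, mm along the optical axis (not along the pixel's ray), 0 where there is no reading), "camera_matrix" (3x3 intrinsics, pixels), "k1" (the pictures are not rectified: a ray, as slopes to the right and down, at radius r is drawn at 1 + k1 r^2 times it, then the intrinsics apply), "R" (3x3) and "t" (3): a world point X has camera coordinates R X + t; the wrist camera has in their place "tool_from_camera" (4x4, takes a point from camera to tool coordinates, whose origin is the TCP and whose axes are the flange's). Camera axes: x right, y down, z forward; pixel columns grow to the right and rows downward; lengths in mm; the calibration is good to about 2 mm. A picture is of the moment at which its call begins: read the wrist's pose just before it.
- sign_off(): hands the job in, once; it reports no verdict.
The state is a dict: "t": time; "joints": joint angles; "qd": joint speeds; "joint_torque": joint torques, N m; "eef_pos": TCP position; "tcp_rot": TCP orientation; "force": force on the tool from outside, world axes, zero at the start; "moment": the same for the moment, N m; "gripper_width": finger opening in mm.
Only numpy, scipy, OpenCV 4.12 (cv2) and the standard library are available. Lean on these libraries where they do the work, as an engineer would, in place of code of your own. Each camera call takes 0.05 s, during which the arm holds its last target.

## Working session

There is one attempt and no reset: what is moved stays moved. The work goes in short steps, Python scripts to look and compute and a tool call to move; the robot and the scene stay as the last step left them, time stands still between calls to the robot, and variables do not carry over. Pictures are saved under pics/ and viewed, and the job is handed in when it is done.

Besides the shell and the picture viewer there is one more tool, called after "Emit:" by a JSON object that holds its "fn" and its "kwargs", one argument or row to a line. arm_command: Moves the arm, as the interface text tells. Its arguments: {"type":"object","properties":{"deltas":{"type":"array","items":{"type":"array"}},"squeeze":{"type":"number"}},"required":["deltas"]}

```bash
mkdir -p pics; python3 - <<'E'
from rig import *
import cv2, numpy as np
s=state()
for k in("t","eef_pos","tcp_rot","force","gripper_width"):print(k,s[k])
for n in("scene","top"):
    c=camera(n);cv2.imwrite(f"pics/{n}0.png",c["frame"][:,:,::-1]);np.savez(f"pics/{n}0.npz",**c)
    print(n,c["camera_matrix"],c["k1"],c["R"],c["t"])
E
```

```text
t 0.0
eef_pos [ 217.60753608 -585.54400201  252.65567919]
tcp_rot [-6.11162587e-04  9.84209195e-01  1.77008088e-01 -1.56273408e-04]
force [0.09507557 0.24851543 0.03874819]
gripper_width 85.34285478987584
scene [[515.50610561   0.         286.16244312]
 [  0.         515.50610561 207.11585901]
 [  0.           0.           1.        ]] 0.038242410531493416 [[-0.72510216 -0.68857012 -0.00990195]
 [-0.46408603  0.49923034 -0.73170569]
 [ 0.50877403 -0.52596602 -0.68154877]] [155.63276247 475.1672956  477.5446517 ]
top [[384.31875634   0.         280.05037919]
 [  0.         384.31875634 212.52229219]
 [  0.           0.           1.        ]] -0.05766702873469797 [[-0.00692163 -0.99997311  0.00242264]
 [-0.99707978  0.0067173  -0.07607092]
 [ 0.0760526  -0.00294209 -0.99709947]] [-329.47550276  510.02336862  928.55674982]
```

View pics/scene0.png

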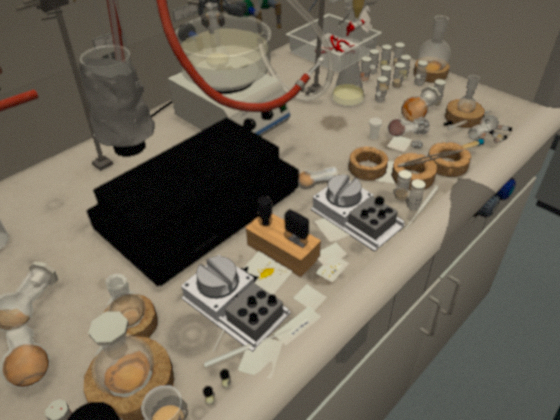

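View pics/top0.png

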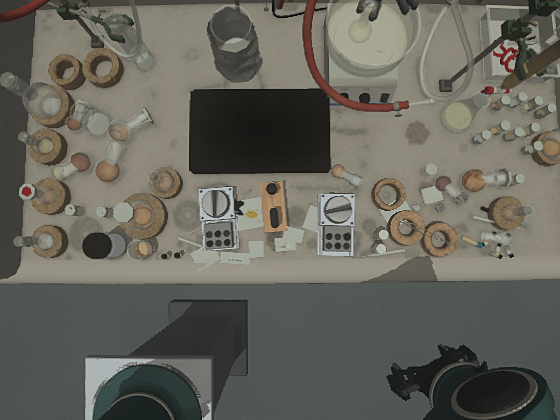

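```bash
python3 - <<'E'
import cv2
a=cv2.imread("pics/top0.png")[170:270,185:370];cv2.imwrite("pics/top0c.png",cv2.resize(a,None,fx=4.3,fy=4.3,interpolation=cv2.INTER_CUBIC))
a=cv2.imread("pics/scene0.png")[165:345,175:415];cv2.imwrite("pics/scene0c.png",cv2.resize(a,None,fx=3.3,fy=3.3,interpolation=cv2.INTER_CUBIC))
E
```

```text
(no output)
```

View pics/top0c.png

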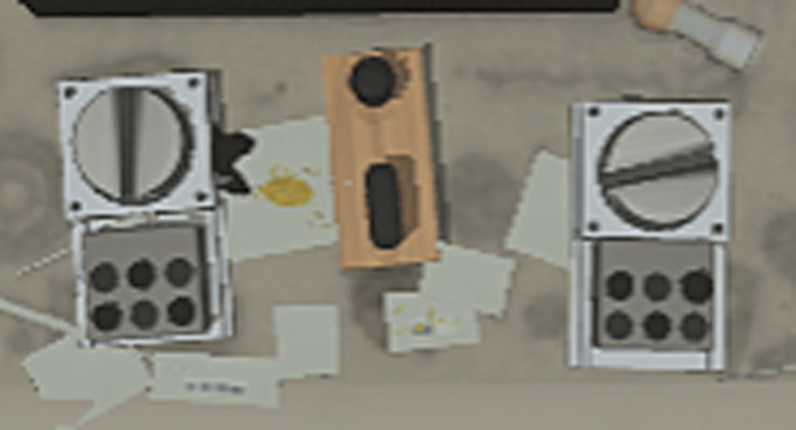

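View pics/scene0c.png

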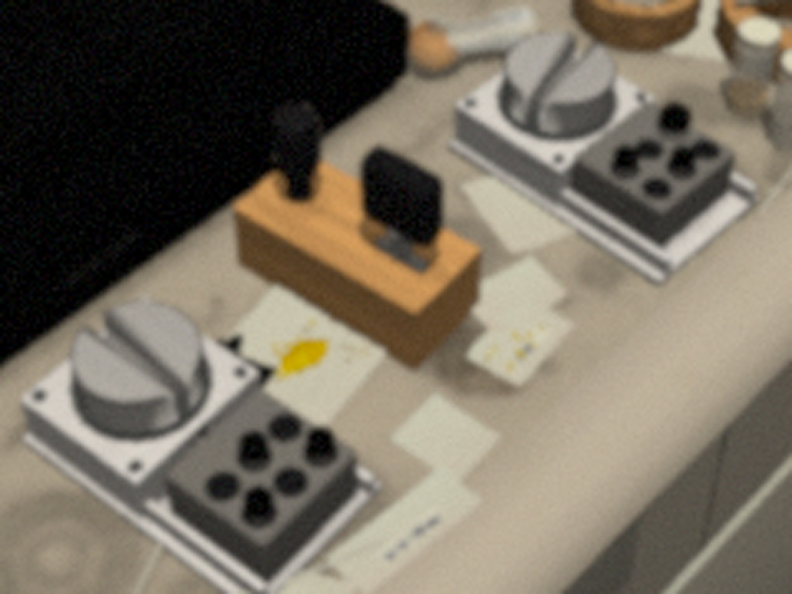

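```bash
cat > h.py <<'E'
import numpy as np, cv2
def cam(n,K=None):
    c=np.load(f"pics/{n}.npz"); return {k:c[k] for k in c.files}
def rays(c,uv):
    uv=np.atleast_2d(np.array(uv,float)); K=c["camera_matrix"]
    d=(uv-[K[0,2],K[1,2]])/[K[0,0],K[1,1]]; k1=float(c["k1"]); x=d.copy()
    for _ in range(15): x=d/(1+k1*(x**2).sum(1,keepdims=True))
    return np.c_[x,np.ones(len(x))]
def RT(c,tool=None):
    if "R" in c: return c["R"].T, -c["R"].T@c["t"]
    M=c["M"]; return M[:3,:3],M[:3,3]   # cam->world
def at_z(c,uv,z):
    R,o=RT(c); d=rays(c,uv)@R.T; return o+d*((z-o[2])/d[:,2])[:,None]
def cloud(c):
    r=c["range_z"]; v,u=np.indices(r.shape); P=rays(c,np.c_[u.ravel(),v.ravel()])*r.ravel()[:,None]
    R,o=RT(c); W=P@R.T+o; W[r.ravel()==0]=np.nan; return W.reshape(*r.shape,3)
def project(c,X):
    R,o=RT(c); p=(np.atleast_2d(X)-o)@R; s=p[:,:2]/p[:,2:]; s=s*(1+float(c["k1"])*(s**2).sum(1,keepdims=True))
    K=c["camera_matrix"]; return s*[K[0,0],K[1,1]]+[K[0,2],K[1,2]]
E
python3 - <<'E'
from h import *
np.set_printoptions(precision=1,suppress=True)
t=cam("top0"); f=lambda p,s,o:(np.array(p)+.5)/s-.5+np.array(o)
F=lambda p:f(p,4.3,(185,170)); G=lambda p:f(p,3.3,(175,165))
s=cam("scene0")
print("handle top ends",at_z(t,F([(384,163),(385,248),(385,206)]),106))
print("scene handle top corners",at_z(s,G([(372,149),(440,184),(362,158),(434,195)]),106))
print("slotL ends top",at_z(t,F([(126,88),(128,200)]),60),"disc c",at_z(t,F([(130,144)]),60))
print("slotL ends scene",at_z(s,G([(92,326),(197,392)]),60))
print("discR",at_z(t,F([(659,170)]),60))
print("rackL edge",at_z(t,F([(85,228),(205,222)]),40))
print("block top corners",at_z(t,F([(323,57),(425,48),(341,268),(438,260)]),44))
for n in("top0","scene0"):
    W=cloud(cam(n))
    for lab,c,z0,z1,r in(("handle",(at_z(t,F([(385,206)]),106))[0],88,120,35),("disc",at_z(t,F([(130,144)]),60)[0],55,66,38)):
        m=(np.hypot(W[...,0]-c[0],W[...,1]-c[1])<r)&(W[...,2]>z0)&(W[...,2]<z1)
        P=W[m]; print(n,lab,len(P),np.nanmedian(P,0),P.min(0),P.max(0))
E
```

```text
handle top ends [[ 512.5 -319.   106. ]
 [ 468.2 -319.3  106. ]
 [ 490.  -319.4  106. ]]
scene handle top corners [[ 509.1 -314.5  106. ]
 [ 468.6 -318.9  106. ]
 [ 508.3 -306.6  106. ]
 [ 465.8 -311.4  106. ]]
slotL ends top [[ 559.3 -176.    60. ]
 [ 497.2 -177.5   60. ]] disc c [[ 528.1 -178.4   60. ]]
slotL ends scene [[ 556.1 -170.1   60. ]
 [ 490.1 -177.4   60. ]]
discR [[ 511.8 -469.8   60. ]]
rackL edge [[ 483.  -150.    40. ]
 [ 485.9 -217.5   40. ]]
block top corners [[ 578.2 -284.2   44. ]
 [ 582.9 -341.7   44. ]
 [ 459.5 -293.9   44. ]
 [ 463.6 -348.    44. ]]
top0 handle 153 [ 491.1 -319.1  106.4] [ 468.9 -328.1   93.2] [ 511.8 -309.9  112. ]
top0 disc 446 [ 528.6 -173.5   61.6] [ 499.8 -207.8   55. ] [ 559.4 -147.6   65.9]
scene0 handle 337 [ 485.8 -311.3  101.5] [ 468.  -325.3   88.1] [ 510.9 -304.8  106.6]
scene0 disc 858 [ 527.7 -169.7   58.8] [ 498.4 -206.4   55. ] [ 558.5 -143.1   62.1]
```

Emit:
{"fn": "arm_command", "kwargs": {
  "deltas": [
    [85, [0.116, -0.052, 0], [0, 0, 0]],
    [85, [0.116, -0.052, 0], [0, 0, 0]],
    [85, [0.116, -0.052, 0], [0, 0, 0]],
    [85, [0.116, -0.052, 0], [0, 0, 0]],
    [85, [0.116, -0.052, 0], [0, 0, 0]],
    [85, [0.116, -0.052, 0], [0, 0, 0]],
    [85, [0.116, -0.052, 0], [0, 0, 0]],
    [85, [0.116, -0.052, 0], [0, 0, 0]],
    [85, [0.116, -0.052, 0], [0, 0, 0]],
    [85, [0.116, -0.052, 0], [0, 0, 0]]
  ]
}}

```text
t: 1.1
eef_pos: [494.0, -311.7, 249.3]
tcp_rot: [-0.002, 0.985, 0.172, -0.003]
force: [0.4, -1.3, 0.6]
gripper_width: 84.8
```

Emit:
{"fn": "arm_command", "kwargs": {
  "deltas": [
    [85, [0, 0, 0], [0, 0, -0.0457]],
    [85, [0, 0, 0], [0, 0, -0.0457]],
    [85, [0, 0, 0], [0, 0, -0.0457]],
    [85, [0, 0, 0], [0, 0, -0.0457]],
    [85, [0, 0, 0], [0, 0, -0.0457]],
    [85, [0, 0, 0], [0, 0, -0.0457]],
    [85, [0, 0, 0], [0, 0, -0.0457]],
    [85, [0, 0, 0], [0, 0, -0.0457]],
    [85, [0, 0, 0], [0, 0, -0.0457]],
    [85, [0, 0, 0], [0, 0, -0.0457]],
    [85, [0, 0, 0], [0, 0, -0.0457]],
    [85, [0, 0, 0], [0, 0, -0.0457]],
    [85, [0, 0, 0], [0, 0, -0.0457]],
    [85, [0, 0, 0], [0, 0, -0.0457]],
    [85, [0, 0, 0], [0, 0, -0.0457]],
    [85, [0, 0, 0], [0, 0, -0.0457]],
    [85, [0, 0, 0], [0, 0, -0.0457]],
    [85, [0, 0, 0], [0, 0, -0.0457]],
    [85, [0, 0, 0], [0, 0, -0.0457]],
    [85, [0, 0, 0], [0, 0, -0.0457]]
  ]
}}

```text
t: 3.1
eef_pos: [495.6, -303.5, 243.2]
tcp_rot: [-0.007, -0.099, 0.995, 0.007]
force: [0.2, -0.2, 0.2]
gripper_width: 85.0
```

```bash
cat >> h.py <<'E'
def shot(name,cn):
    from rig import state,camera
    from scipy.spatial.transform import Rotation as Rn
    s=state(); c=dict(camera(cn))
    if cn=="wrist":
        q=np.array(s["tcp_rot"]); T=np.eye(4); T[:3,:3]=Rn.from_quat([q[1],q[2],q[3],q[0]]).as_matrix(); T[:3,3]=s["eef_pos"]
        c["M"]=T@np.array(c["tool_from_camera"]); c["T"]=T
    cv2.imwrite(f"pics/{name}.png",c["frame"][:,:,::-1]); np.savez(f"pics/{name}.npz",**c)
    x=T[:3,0] if cn=="wrist" else None
    print(s["t"],np.round(s["eef_pos"],1),np.round(q,4) if cn=="wrist" else "",np.round(s["joints"],2),np.round(s["force"],1),np.round(s["moment"],2),s["gripper_width"])
    if cn=="wrist": print("T\n",np.round(T[:3,:3],4))
    return c
E
python3 -c "
from h import *
shot('w1','wrist')"
```

```text
3.1 [ 495.6 -303.5  243.2] [-0.0068 -0.0987  0.9951  0.0066] [ 1.06  0.45 -0.74  1.7   0.33  1.13  2.  ] [ 0.2 -0.2  0.2] [-0.   -0.02 -0.01] 85.03426614085687
T
 [[-0.9804 -0.1964 -0.0147]
 [-0.1966  0.9804  0.0117]
 [ 0.0121  0.0144 -0.9998]]
```

View pics/w1.png

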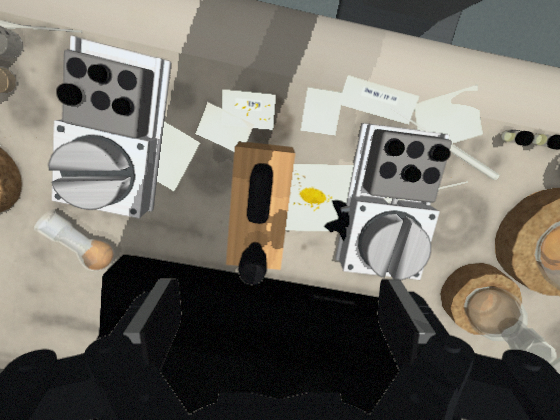

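```bash
python3 - <<'E'
from h import *
a=cv2.imread("pics/w1.png")
for n,(x0,y0,w,h) in {"w1h":(215,130,100,165),"w1d":(335,110,120,180)}.items():
    cv2.imwrite(f"pics/{n}.png",cv2.resize(a[y0:y0+h,x0:x0+w],None,fx=3.5,fy=3.5,interpolation=cv2.INTER_CUBIC))
E
```

```text
(no output)
```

View pics/w1h.png

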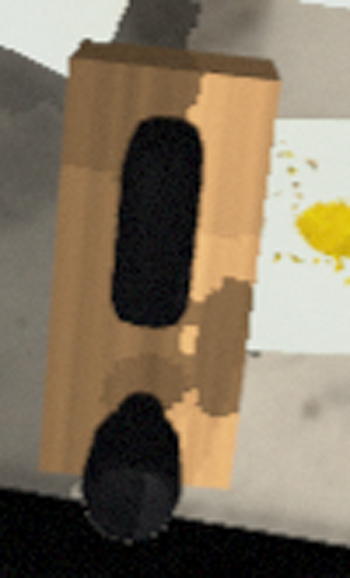

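View pics/w1d.png

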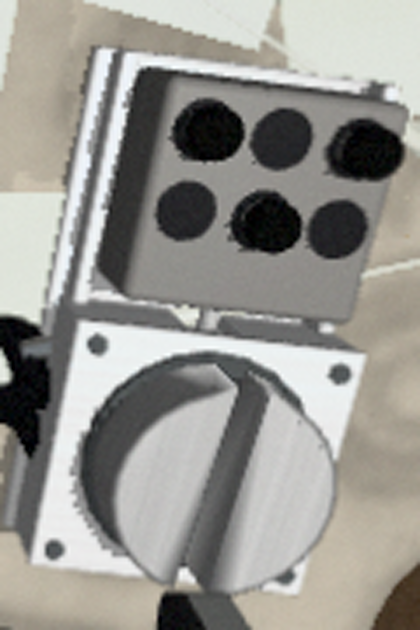

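```bash
python3 - <<'E'
from h import *
np.set_printoptions(precision=2,suppress=True)
c=cam("w1");W=cloud(c);F=lambda p,o:(np.array(p)+.5)/3.5-.5+np.array(o)
m=(np.hypot(W[...,0]-490,W[...,1]+318)<32)&(W[...,2]>100)&(W[...,2]<112)
P=W[m].astype(np.float32);r=cv2.minAreaRect(P[:,:2]);print("handle",len(P),r,np.median(P,0));
v=np.cov(P[:,:2].T);w,e=np.linalg.eigh(v);print("dir",np.arctan2(*(e[:,1]*np.sign(e[0,1]))[::-1]),P[:,:2].mean(0),P[:,2].min(),P[:,2].max())
# block
m=(np.abs(W[...,2]-44)<2.5)&(np.abs(W[...,0]-520)<80)&(np.abs(W[...,1]+315)<45)
P=W[m].astype(np.float32);print("block",cv2.minAreaRect(P[:,:2]),np.median(P[:,2]))
# disc
m=(np.hypot(W[...,0]-528,W[...,1]+176)<40)&(np.abs(W[...,2]-60)<3)
P=W[m].astype(np.float32);print("disc z",np.median(P[:,2]),P.min(0),P.max(0),cv2.minEnclosingCircle(P[:,:2]))
h=cv2.convexHull(P[:,:2]);print(cv2.fitEllipse(h))
# deep points
m=(np.hypot(W[...,0]-527,W[...,1]+175)<29)&(W[...,2]<52)&(W[...,2]>30)
Q=W[m];w,e=np.linalg.eigh(np.cov(Q[:,:2].T));d=e[:,1]*np.sign(e[0,1]);print("slot",len(Q),Q.mean(0),np.arctan2(d[1],d[0]),w)
print("slot ends px",at_z(c,F([(240,365),(190,590)],(335,110)),60),at_z(c,F([(262,385),(212,590)],(335,110)),60))
print("handle px",at_z(c,F([(168,117),(150,326)],(215,130)),106))
print("racks",at_z(c,F([(105,282),(345,322)],(335,110)),40), "dock edge",at_z(c,F([(80,320),(365,353)],(335,110)),50))
E
```

```text
Traceback (most recent call last):
cv2.error: OpenCV(4.12.0) /io/opencv/modules/imgproc/src/convhull.cpp:143: error: (-215:Assertion failed) total >= 0 && (depth == CV_32F || depth == CV_32S) in function 'convexHull'
```

```bash
cat > m.py <<'E'
from h import *
import sys
np.set_printoptions(precision=2,suppress=True)
c=cam("w1");W=cloud(c);F=lambda p,o:(np.array(p)+.5)/3.5-.5+np.array(o)
A=lambda P:np.ascontiguousarray(P[:,:2],dtype=np.float32)
m=(np.hypot(W[...,0]-490,W[...,1]+318)<32)&(W[...,2]>98)&(W[...,2]<114)
P=W[m];print("handle",len(P),cv2.minAreaRect(A(P)),np.median(P,0));
w,e=np.linalg.eigh(np.cov(P[:,:2].T));print("dir",np.arctan2(*(e[:,1]*np.sign(e[0,1]))[::-1]),P.mean(0))
m=(np.abs(W[...,2]-44)<2.5)&(np.abs(W[...,0]-520)<80)&(np.abs(W[...,1]+315)<45)
P=W[m];print("block",cv2.minAreaRect(A(P)),np.median(P[:,2]))
m=(np.hypot(W[...,0]-528,W[...,1]+176)<40)&(np.abs(W[...,2]-60)<4)
P=W[m];print("disc",np.median(P,0),P.min(0),P.max(0),cv2.minEnclosingCircle(A(P)))
print(cv2.fitEllipse(cv2.convexHull(A(P))))
m=(np.hypot(W[...,0]-527,W[...,1]+175)<29)&(W[...,2]<52)&(W[...,2]>30)
Q=W[m];w,e=np.linalg.eigh(np.cov(Q[:,:2].T));d=e[:,1]*np.sign(e[0,1]);print("slot",len(Q),Q.mean(0),np.arctan2(d[1],d[0]),w)
print("slot L,R edge",at_z(c,F([(240,365),(178,590)],(335,110)),60),at_z(c,F([(272,385),(220,590)],(335,110)),60))
print("handle px",at_z(c,F([(168,117),(150,326)],(215,130)),106))
print("racks",at_z(c,F([(105,282),(345,322)],(335,110)),40), "dock edge",at_z(c,F([(80,320),(365,353)],(335,110)),50))
E
python3 m.py
```

```text
handle 1217 ((490.2029724121094, -317.8494873046875), (43.472618103027344, 19.007150650024414), 4.401699542999268) [ 488.56 -318.01  104.79]
dir 0.08417636041639283 [ 488.81 -317.99  104.37]
block ((520.720947265625, -315.34051513671875), (120.44672393798828, 57.036705017089844), 4.808819770812988) 43.792982177646536
disc [ 527.82 -171.75   59.91] [ 498.94 -207.24   56.  ] [ 559.49 -145.61   62.23] ((529.516357421875, -176.37750244140625), 31.564910888671875)
((529.3453979492188, -176.31411743164062), (61.157432556152344, 62.46621322631836), 131.75355529785156)
slot 426 [ 522.06 -172.29   44.39] 0.03263341192328234 [ 12.23 326.85]
slot L,R edge [[ 492.36 -183.47   60.  ]
 [ 559.75 -180.34   60.  ]] [[ 496.11 -173.41   60.  ]
 [ 557.47 -168.75   60.  ]]
handle px [[ 462.68 -320.02  106.  ]
 [ 510.17 -315.36  106.  ]]
racks [[ 481.34 -218.4    40.  ]
 [ 479.62 -149.66   40.  ]] dock edge [[ 490.86 -225.31   50.  ]
 [ 485.03 -146.68   50.  ]]
```

```bash
cat > go.py <<'E'
import sys,numpy as np
from rig import state
from scipy.spatial.transform import Rotation as Rn
x,y,z,yaw=map(float,sys.argv[1:5]); s=state(); q=s["tcp_rot"]
R=Rn.from_quat([q[1],q[2],q[3],q[0]]).as_matrix()
G=np.array([[np.cos(yaw),np.sin(yaw),0],[np.sin(yaw),-np.cos(yaw),0],[0,0,-1]])
d=R.T@(np.array([x,y,z])-s["eef_pos"]); r=Rn.from_matrix(R.T@G).as_rotvec()
print("mm",d.round(1),"norm",(d/300).round(4),"| rad",r.round(3),"norm",(r/np.pi).round(4))
print(s["t"],"yaw",np.arctan2(R[1,0],R[0,0]).round(4)%(2*np.pi)-np.pi,"pos",np.round(s["eef_pos"],1),"J",np.round(s["joints"],2),"F",np.round(s["force"],1),"M",np.round(s["moment"],2),"w",round(s["gripper_width"],1))
E
python3 go.py 490 -318 150 3.225
```

```text
mm [  7.3 -14.3  92.9] norm [ 0.0242 -0.0477  0.3098] | rad [ 0.014 -0.013  0.124] norm [ 0.0044 -0.0041  0.0396]
3.15 yaw 0.20779265358979293 pos [ 495.5 -303.6  243. ] J [ 1.06  0.45 -0.74  1.7   0.33  1.13  2.  ] F [ 0.3 -0.4 -0.2] M [-0.07  0.01 -0.05] w 85.0
```

Emit:
{"fn": "arm_command", "kwargs": {
  "deltas": [
    [85, [0.008, -0.016, 0.03], [0.0015, -0.0014, 0.013]],
    [85, [0.008, -0.016, 0.06], [0.0015, -0.0014, 0.013]],
    [85, [0.008, -0.016, 0.08], [0.0015, -0.0014, 0.013]],
    [85, [0, 0, 0.08], [0, 0, 0]],
    [85, [0, 0, 0.05], [0, 0, 0]],
    [85, [0, 0, 0], [0, 0, 0]]
  ]
}}

```text
t: 3.75
eef_pos: [488.3, -321.0, 146.6]
tcp_rot: [0.0, -0.023, 1.0, -0.001]
force: [-0.4, 1.1, -1.1]
gripper_width: 85.0
```

```bash
python3 go.py 490 -318 89 3.225; python3 -c "
from h import *
shot('w2','wrist')"
```

```text
mm [-1.8  3.  57.6] norm [-0.006   0.0102  0.192 ] | rad [-0.001  0.    -0.037] norm [-0.0004  0.     -0.0119]
3.75 yaw 0.046192653589792965 pos [ 488.3 -321.   146.6] J [ 1.02  0.55 -0.65  1.79  0.41  0.93  1.82] F [-0.4  1.1 -1.1] M [-0.03  0.05 -0.02] w 85.0
3.75 [ 488.3 -321.   146.6] [ 0.000e+00 -2.310e-02  9.997e-01 -7.000e-04] [ 1.02  0.55 -0.65  1.79  0.41  0.93  1.82] [-0.4  1.1 -1.1] [-0.03  0.05 -0.02] 85.00146680385731
T
 [[-9.989e-01 -4.610e-02  1.000e-04]
 [-4.610e-02  9.989e-01 -1.300e-03]
 [-1.000e-04 -1.400e-03 -1.000e+00]]
```

View pics/w2.png

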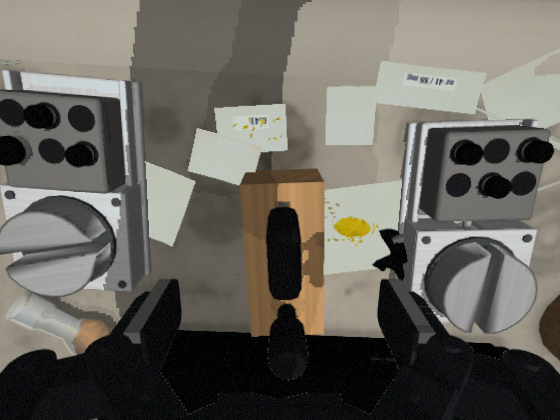

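```bash
sed 's/"w1"/"w2"/' m.py > m2.py; python3 m2.py | grep -v px
```

```text
handle 2487 ((489.6509094238281, -318.0694580078125), (42.73379135131836, 18.76172637939453), 3.723867416381836) [ 487.5  -317.97  104.79]
dir 0.07261016934276114 [ 487.86 -317.94  104.28]
block ((520.9010620117188, -315.21795654296875), (121.24502563476562, 56.94963836669922), 4.888157367706299) 43.77853137748038
disc [ 527.38 -171.68   59.97] [ 498.88 -207.75   56.  ] [ 560.74 -145.53   62.52] ((529.6656494140625, -176.50152587890625), 31.799365997314453)
((529.53466796875, -176.3442840576172), (61.633811950683594, 63.22671890258789), 133.69810485839844)
slot 856 [ 516.5  -173.82   46.12] 0.11378275189590399 [ 39.28 320.47]
slot L,R edge [[ 473.54 -243.1    60.  ]
 [ 519.41 -247.67   60.  ]] [[ 477.06 -236.77   60.  ]
 [ 519.   -239.69   60.  ]]
 [ 466.49 -332.23  106.  ]]
racks [[ 464.45 -263.85   40.  ]
 [ 470.34 -216.48   40.  ]] dock edge [[ 469.37 -270.22   50.  ]
 [ 473.35 -216.39   50.  ]]
```

Emit:
{"fn": "arm_command", "kwargs": {
  "deltas": [
    [85, [-0.005, 0.01, 0.04], [0, 0, -0.01]],
    [85, [0, 0, 0.05], [0, 0, 0]],
    [85, [0, 0, 0.05], [0, 0, 0]],
    [85, [0, 0, 0.04], [0, 0, 0]],
    [85, [0, 0, 0.01], [0, 0, 0]]
  ]
}}

```text
t: 4.3
eef_pos: [491.6, -318.5, 88.4]
tcp_rot: [0.002, -0.039, 0.999, -0.002]
force: [-0.0, -0.5, 0.9]
gripper_width: 85.2
```

```bash
python3 go.py 489.8 -318 88 3.219
```

```text
mm [1.8 0.7 0.4] norm [0.0059 0.0023 0.0013] | rad [-0.004  0.004  0.   ] norm [-0.0014  0.0011  0.0002]
4.3 yaw 0.07789265358979325 pos [ 491.6 -318.5   88.4] J [ 0.98  0.63 -0.61  1.82  0.48  0.83  1.79] F [-0.  -0.5  0.9] M [ 0.06  0.03 -0.  ] w 85.2
```

Aligned. Close.

Emit:
{"fn": "arm_command", "kwargs": {
  "deltas": [
    [30, [0.005, 0.002, 0], [-0.001, 0.001, 0]],
    [20, [0, 0, 0], [0, 0, 0]],
    [15, [0, 0, 0], [0, 0, 0]],
    [10, [0, 0, 0], [0, 0, 0]],
    [8, [0, 0, 0], [0, 0, 0]],
    [8, [0, 0, 0], [0, 0, 0]],
    [8, [0, 0, 0], [0, 0, 0]]
  ],
  "squeeze": 60
}}

```text
t: 5.0
eef_pos: [490.5, -318.4, 89.3]
tcp_rot: [0.001, -0.039, 0.999, -0.001]
force: [-0.2, 0.1, -2.3]
gripper_width: 17.3
```

```bash
python3 go.py 489.8 -318 140 3.219
```

```text
mm [  0.6   0.4 -50.7] norm [ 0.0019  0.0012 -0.169 ] | rad [-0.002  0.001 -0.   ] norm [-0.0006  0.0004 -0.    ]
5.0 yaw 0.07729265358979331 pos [ 490.5 -318.4   89.3] J [ 0.99  0.63 -0.61  1.82  0.47  0.84  1.79] F [-0.2  0.1 -2.3] M [0.04 0.01 0.04] w 17.3
```

Emit:
{"fn": "arm_command", "kwargs": {
  "deltas": [
    [8, [0, 0, -0.02], [0, 0, 0]],
    [8, [0, 0, -0.04], [0, 0, 0]],
    [8, [0, 0, -0.05], [0, 0, 0]],
    [8, [0, 0, -0.05], [0, 0, 0]],
    [8, [0, 0, -0.05], [0, 0, 0]],
    [8, [0, 0, -0.02], [0, 0, 0]],
    [8, [0, 0, 0], [0, 0, 0]]
  ]
}}

```text
t: 5.7
eef_pos: [490.9, -318.4, 166.4]
tcp_rot: [0.002, -0.039, 0.999, -0.002]
force: [0.2, -0.3, -2.0]
gripper_width: 17.4
```

```bash
python3 go.py 529.4 -176.4 160 3.2; python3 -c "
from h import *
shot('w3','wrist')"
```

```text
mm [-49.4 138.6   6.1] norm [-0.1646  0.462   0.0202] | rad [-0.004  0.003  0.019] norm [-0.0011  0.001   0.0061]
5.7 yaw 0.07759265358979306 pos [ 490.9 -318.4  166.4] J [ 1.03  0.53 -0.67  1.78  0.39  0.97  1.85] F [ 0.2 -0.3 -2. ] M [ 0.03 -0.02  0.01] w 17.4
5.7 [ 490.9 -318.4  166.4] [ 0.0016 -0.0388  0.9992 -0.0017] [ 1.03  0.53 -0.67  1.78  0.39  0.97  1.85] [ 0.2 -0.3 -2. ] [ 0.03 -0.02  0.01] 17.400332655471136
T
 [[-0.997  -0.0775  0.0033]
 [-0.0775  0.997  -0.0033]
 [-0.003  -0.0036 -1.    ]]
```

View pics/w3.png

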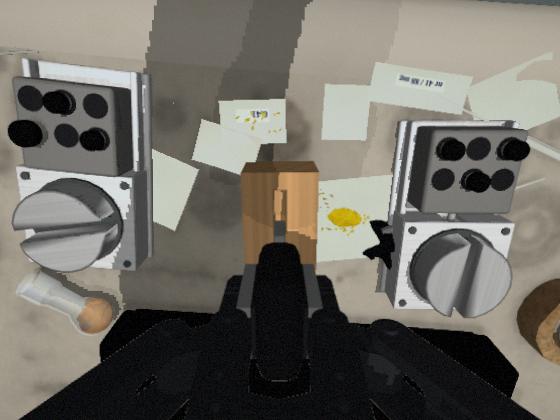

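```bash
python3 - <<'E'
from h import *
for n,x0,y0 in(("w3",395,210),("w2",410,220)):
  a=cv2.imread(f"pics/{n}.png");cv2.imwrite(f"pics/{n}d.png",cv2.resize(a[y0:y0+120,x0:x0+140],None,fx=5,fy=5,interpolation=cv2.INTER_CUBIC))
E
```

```text
(no output)
```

View pics/w3d.png

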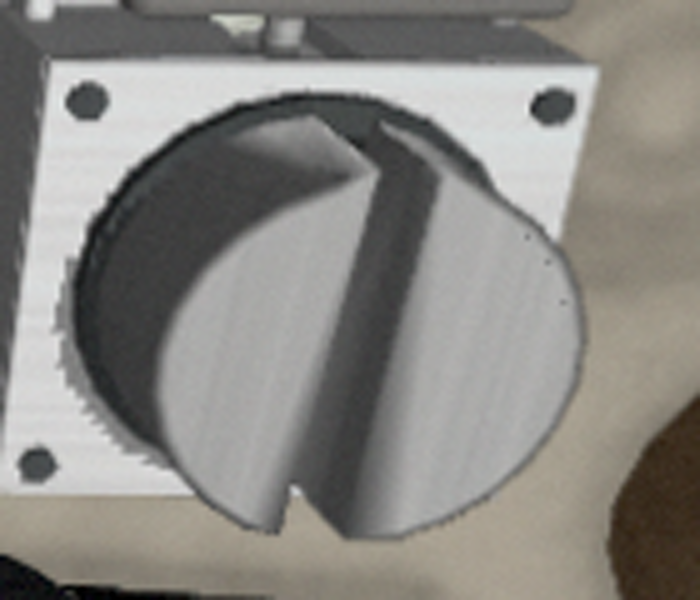

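View pics/w2d.png

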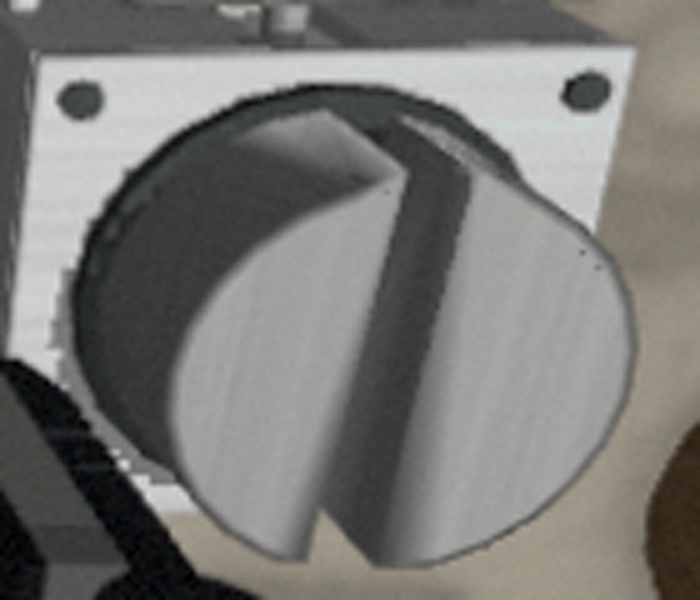

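```bash
python3 - <<'E'
from h import *
np.set_printoptions(precision=2,suppress=True)
F=lambda p,o:(np.array(p)+.5)/5-.5+np.array(o)
for n,o,L,R in(("w3",(395,210),[(377,178),(277,531)],[(440,180),(351,538)]),("w2",(410,220),[(406,178),(304,560)],[(470,182),(380,567)])):
    c=cam(n)
    for e in(L,R):
        p=at_z(c,F(e,o),60);d=p[0]-p[1];print(n,p[:,:2].ravel(),"yaw",np.arctan2(-d[1],-d[0]))
        
    holes={"w3":[(87,100),(552,105),(38,464)],"w2":[(80,100),(586,92)]}[n]
    p=at_z(c,F(holes,o),50)[:,:2];d=p[1]-p[0];print("holes",p.ravel(),"dock yaw",np.arctan2(-d[0],d[1]))
    W=cloud(c); 
    m=(np.hypot(W[...,0]-529,W[...,1]+176)<29)&(W[...,2]<56)
    # slot-axis: height profile across
    best=[]
    for yaw in np.arange(-.1,.2,.02):
        P=W[np.hypot(W[...,0]-529.5,W[...,1]+176.4)<27]; v=-(P[:,0]-529.5)*np.sin(yaw)+(P[:,1]+176.4)*np.cos(yaw)
        b=np.digitize(v,np.arange(-25,25,1)); best.append((sum(P[b==k,2].var()*(b==k).sum() for k in range(1,50) if (b==k).sum()>2)/len(P),round(yaw,2)))
    print(sorted(best)[:3])
    yaw=sorted(best)[0][1];P=W[np.hypot(W[...,0]-529.5,W[...,1]+176.4)<27]; v=-(P[:,0]-529.5)*np.sin(yaw)+(P[:,1]+176.4)*np.cos(yaw)
    print([(k,round(float(np.median(P[abs(v-k)<.7,2])),1)) for k in range(-14,15,2)])
E
```

```text
w3 [ 499.55 -182.31  558.31 -182.7 ] yaw -0.006659418425946574
w3 [ 499.13 -173.55  558.54 -171.42] yaw 0.035915502793668605
holes [ 494.77 -220.64  490.18 -154.23  556.07 -216.13] dock yaw 0.0690158330051732
[(np.float64(5.894942260558915), np.float64(0.0)), (np.float64(6.128496967125867), np.float64(-0.02)), (np.float64(6.155629322910689), np.float64(0.02))]
[(-14, 60.4), (-12, 60.4), (-10, 60.0), (-8, 59.3), (-6, 58.8), (-4, 57.5), (-2, nan), (0, nan), (2, nan), (4, 51.3), (6, 58.8), (8, 59.3), (10, 59.9), (12, 60.2), (14, 60.2)]
w2 [ 499.09 -182.3   558.33 -182.62] yaw -0.005364608066437815
w2 [ 499.24 -174.04  558.85 -171.91] yaw 0.03577364142514958
holes [ 494.31 -221.3   489.86 -155.  ] dock yaw 0.06700269336655147
[(np.float64(5.543188809192773), np.float64(0.0)), (np.float64(5.605407356249278), np.float64(-0.02)), (np.float64(5.817193209704692), np.float64(0.02))]
[(-14, 60.4), (-12, 60.3), (-10, 60.1), (-8, 59.3), (-6, 58.8), (-4, 57.7), (-2, nan), (0, nan), (2, 37.3), (4, 51.8), (6, 58.4), (8, 59.3), (10, 59.9), (12, 60.3), (14, 60.4)]
  return _methods._mean(a, axis=axis, dtype=dtype,
  ret = ret.dtype.type(ret / rcount)
```

```bash
python3 go.py 530.1 -176.7 145 3.153
```

```text
mm [-50.1 138.2  20.6] norm [-0.167   0.4608  0.0687] | rad [-0.003  0.003  0.066] norm [-0.001   0.0009  0.0211]
5.75 yaw 0.07769265358979327 pos [ 490.8 -318.3  165.9] J [ 1.03  0.53 -0.67  1.78  0.39  0.97  1.85] F [-0.2 -1.2 -0.1] M [-0.04 -0.08 -0.  ] w 17.6
```

Emit:
{"fn": "arm_command", "kwargs": {
  "deltas": [
    [8, [-0.01, 0.03, 0], [0, 0, 0]],
    [8, [-0.03, 0.08, 0], [0, 0, 0.004]],
    [8, [-0.04, 0.11, 0], [0, 0, 0.005]],
    [8, [-0.04, 0.11, 0], [0, 0, 0.004]],
    [8, [-0.03, 0.08, 0], [0, 0, 0.004]],
    [8, [-0.015, 0.04, 0], [0, 0, 0.003]],
    [8, [0, 0, 0], [0, 0, 0]]
  ]
}}

```text
t: 6.45
eef_pos: [532.5, -171.3, 161.4]
tcp_rot: [-0.001, -0.006, 1.0, 0.001]
force: [0.2, 0.5, -0.7]
gripper_width: 17.2
```

```bash
python3 go.py 530.1 -176.7 145 3.153
```

```text
mm [ 2.4 -5.4 16.4] norm [ 0.0079 -0.018   0.0545] | rad [ 0.001 -0.002  0.001] norm [ 0.0004 -0.0007  0.0003]
6.45 yaw 0.012492653589792901 pos [ 532.5 -171.3  161.4] J [ 0.8   0.5  -0.69  1.84  0.38  0.94  1.52] F [ 0.2  0.5 -0.7] M [-0.    0.03  0.03] w 17.2
```

Emit:
{"fn": "arm_command", "kwargs": {
  "deltas": [
    [8, [0.006, -0.015, 0.03], [0, 0, 0]],
    [8, [0, 0, 0.03], [0, 0, 0]],
    [8, [0, 0, 0.01], [0, 0, 0]],
    [8, [0, 0, 0], [0, 0, 0]]
  ]
}}

```text
t: 6.85
eef_pos: [528.8, -177.9, 136.7]
tcp_rot: [-0.003, -0.006, 1.0, 0.001]
force: [0.2, 0.2, -0.5]
gripper_width: 17.5
```

```bash
python3 go.py 530.1 -176.7 105 3.153; python3 -c "
from h import *
shot('w4','wrist');shot('s4','scene')
a=cv2.imread('pics/s4.png')[195:345,175:315];cv2.imwrite('pics/s4c.png',cv2.resize(a,None,fx=4,fy=4,interpolation=cv2.INTER_CUBIC))" 2>&1 | tail -3
```

```text
mm [-1.5  1.1 31.7] norm [-0.0049  0.0037  0.1057] | rad [ 0.002 -0.005 -0.   ] norm [ 0.0005 -0.0017 -0.0001]
6.85 yaw 0.011092653589793056 pos [ 528.8 -177.9  136.7] J [ 0.79  0.53 -0.67  1.86  0.41  0.9   1.51] F [ 0.2  0.2 -0.5] M [-0.03  0.02  0.  ] w 17.5
 [-0.0111  0.9999  0.0016]
 [ 0.0052  0.0017 -1.    ]]
6.9 [ 528.8 -177.9  136.9]  [ 0.79  0.53 -0.67  1.86  0.41  0.9   1.51] [ 0.2 -0.9 -0.2] [ 0.03  0.03 -0.04] 17.561335305497046
```

View pics/w4.png

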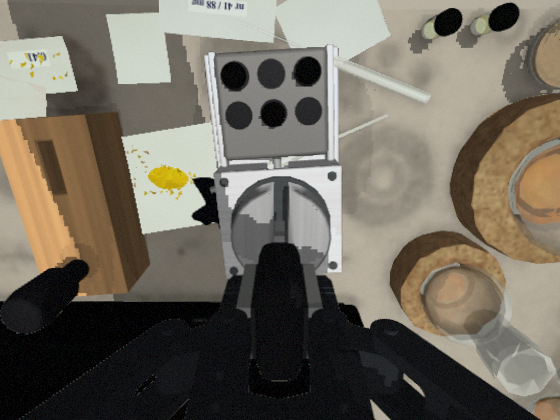

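```bash
ls pics; python3 -c "
from h import *
from rig import camera
c=dict(camera('scene'));np.savez('pics/s4.npz',**c)
cv2.imwrite('pics/s4c.png',cv2.resize(c['frame'][195:345,175:315,::-1],None,fx=4,fy=4,interpolation=cv2.INTER_CUBIC))"
```

```text
s4.npz
s4.png
s4c.png
scene0.npz
scene0.png
scene0c.png
top0.npz
top0.png
top0c.png
w1.npz
w1.png
w1d.png
w1h.png
w2.npz
w2.png
w2d.png
w3.npz
w3.png
w3d.png
w4.npz
w4.png
```

View pics/s4c.png

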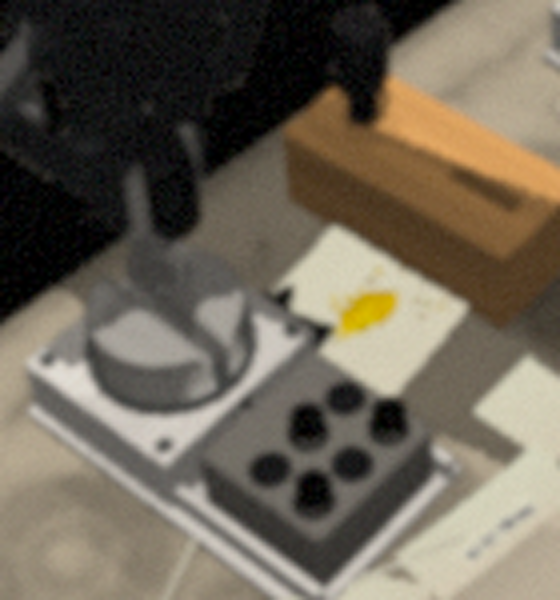

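Emit:
{"fn": "arm_command", "kwargs": {
  "deltas": [
    [8, [-0.005, 0.003, 0.02], [0, -0.0015, 0]],
    [8, [0, 0, 0.025], [0, 0, 0]],
    [8, [0, 0, 0.025], [0, 0, 0]],
    [8, [0, 0, 0.015], [0, 0, 0]]
  ]
}}

```text
t: 7.4
eef_pos: [531.4, -177.0, 111.0]
tcp_rot: [0.001, -0.006, 1.0, 0.0]
force: [0.3, 0.3, -1.9]
gripper_width: 17.2
```

```bash
python3 go.py 530.1 -176.7 105 3.153
```

```text
mm [1.4 0.3 6. ] norm [0.0045 0.001  0.0201] | rad [ 0.     0.003 -0.   ] norm [ 0.0001  0.0009 -0.0001]
7.4 yaw 0.011092653589793056 pos [ 531.4 -177.   111. ] J [ 0.77  0.57 -0.65  1.87  0.44  0.85  1.48] F [ 0.3  0.3 -1.9] M [-0.05 -0.01  0.  ] w 17.2
```

Emit:
{"fn": "arm_command", "kwargs": {
  "deltas": [
    [8, [0.004, 0.001, 0.01], [0, 0, 0]],
    [8, [0, 0, 0.006], [0, 0, 0]],
    [8, [0, 0, 0.005], [0, 0, 0]],
    [8, [0, 0, 0], [0, 0, 0]]
  ]
}}

```text
t: 7.8
eef_pos: [530.7, -176.4, 105.5]
tcp_rot: [0.002, -0.006, 1.0, -0.0]
force: [0.2, -0.0, -1.6]
gripper_width: 17.4
```

```bash
python3 go.py 530.1 -176.7 105 3.153
```

```text
mm [ 0.6 -0.3  0.5] norm [ 0.0021 -0.001   0.0017] | rad [-0.001  0.003  0.   ] norm [-0.0002  0.001   0.0001]
7.8 yaw 0.011592653589793223 pos [ 530.7 -176.4  105.5] J [ 0.77  0.57 -0.64  1.88  0.45  0.83  1.47] F [ 0.2 -0.  -1.6] M [0.03 0.09 0.01] w 17.4
```

Emit:
{"fn": "arm_command", "kwargs": {
  "deltas": [
    [8, [0.002, 0, 0], [0, 0, 0.025]],
    [8, [0, 0, 0], [0, 0, 0.025]],
    [8, [0, 0, 0], [0, 0, 0.025]],
    [8, [0, 0, 0], [0, 0, 0.025]]
  ]
}}

```text
t: 8.2
eef_pos: [530.2, -176.8, 105.9]
tcp_rot: [0.002, 0.156, 0.988, -0.0]
force: [0.2, 0.9, -2.4]
gripper_width: 17.8
```

```bash
python3 go.py 529.5 -176.6 105 1.65
```

```text
mm [ 0.7 -0.   0.9] norm [ 0.0023 -0.0001  0.0028] | rad [0.002 0.003 1.179] norm [0.0007 0.0011 0.3753]
8.2 yaw -0.31249265358979317 pos [ 530.2 -176.8  105.9] J [ 0.71  0.55 -0.57  1.88  0.4   0.82  1.2 ] F [ 0.2  0.9 -2.4] M [-0.01 -0.01  0.08] w 17.8
```

Emit:
{"fn": "arm_command", "kwargs": {
  "deltas": [
    [8, [0.001, 0, 0.002], [0, 0, 0.026]],
    [8, [0, 0, 0], [0, 0, 0.026]],
    [8, [0, 0, 0], [0, 0, 0.026]],
    [8, [0, 0, 0], [0, 0, 0.026]],
    [8, [0, 0, 0], [0, 0, 0.026]]
  ]
}}

```text
t: 8.7
eef_pos: [530.0, -177.0, 105.5]
tcp_rot: [0.002, 0.361, 0.933, -0.0]
force: [-0.8, -0.4, -2.0]
gripper_width: 17.2
```

```bash
python3 go.py 529.5 -176.6 105 1.65
```

```text
mm [ 0.6 -0.1  0.5] norm [ 0.0022 -0.0003  0.0017] | rad [0.003 0.004 0.754] norm [0.001  0.0012 0.24  ]
8.7 yaw -0.737692653589793 pos [ 530.  -177.   105.5] J [ 0.64  0.53 -0.47  1.89  0.32  0.8   0.83] F [-0.8 -0.4 -2. ] M [-0.14  0.08  0.14] w 17.2
```

Emit:
{"fn": "arm_command", "kwargs": {
  "deltas": [
    [8, [0.001, 0, 0.001], [0, 0, 0.026]],
    [8, [0, 0, 0], [0, 0, 0.026]],
    [8, [0, 0, 0], [0, 0, 0.026]],
    [8, [0, 0, 0], [0, 0, 0.026]],
    [8, [0, 0, 0], [0, 0, 0.026]]
  ]
}}

```text
t: 9.2
eef_pos: [529.9, -177.1, 105.5]
tcp_rot: [0.003, 0.548, 0.836, -0.0]
force: [-1.4, -1.4, -2.2]
gripper_width: 17.3
```

```bash
python3 go.py 529.5 -176.6 105 1.65
```

```text
mm [ 0.6 -0.2  0.5] norm [ 0.002  -0.0005  0.0017] | rad [0.004 0.005 0.331] norm [0.0012 0.0015 0.1052]
9.2 yaw -1.1609926535897932 pos [ 529.9 -177.1  105.5] J [ 0.56  0.51 -0.37  1.89  0.26  0.78  0.46] F [-1.4 -1.4 -2.2] M [-0.31  0.24  0.78] w 17.3
```

Emit:
{"fn": "arm_command", "kwargs": {
  "deltas": [
    [8, [0, 0, 0], [0, 0, 0.02]],
    [8, [0, 0, 0], [0, 0, 0.02]]
  ]
}}

```text
t: 9.4
eef_pos: [529.8, -177.1, 105.5]
tcp_rot: [0.003, 0.601, 0.799, -0.0]
force: [-0.2, -0.6, -2.0]
gripper_width: 17.7
```

```bash
python3 go.py 529.5 -176.6 105 1.65
```

```text
mm [ 0.5 -0.1  0.5] norm [ 0.0018 -0.0005  0.0017] | rad [0.004 0.005 0.201] norm [0.0011 0.0017 0.0641]
9.4 yaw -1.2902926535897932 pos [ 529.8 -177.1  105.5] J [ 0.53  0.51 -0.34  1.89  0.24  0.78  0.35] F [-0.2 -0.6 -2. ] M [-0.29  0.25  0.93] w 17.7
```

Emit:
{"fn": "arm_command", "kwargs": {
  "deltas": [
    [8, [0, 0, 0], [0, 0, 0.015]],
    [8, [0, 0, 0], [0, 0, 0.015]]
  ]
}}

```text
t: 9.6
eef_pos: [529.7, -177.1, 105.5]
tcp_rot: [0.003, 0.639, 0.769, -0.001]
force: [-1.2, -2.5, -1.0]
gripper_width: 17.5
```

```bash
python3 go.py 529.5 -176.6 105 1.65
```

```text
mm [ 0.5 -0.1  0.5] norm [ 0.0017 -0.0004  0.0017] | rad [0.003 0.006 0.105] norm [0.0011 0.0019 0.0335]
9.6 yaw -1.386392653589793 pos [ 529.7 -177.1  105.5] J [ 0.51  0.5  -0.31  1.89  0.22  0.77  0.26] F [-1.2 -2.5 -1. ] M [-0.44  0.25  1.15] w 17.5
```

Emit:
{"fn": "arm_command", "kwargs": {
  "deltas": [
    [8, [0, 0, 0], [0, 0, 0.015]],
    [8, [0, 0, 0], [0, 0, 0.015]]
  ]
}}

```text
t: 9.8
eef_pos: [529.8, -177.0, 105.5]
tcp_rot: [0.004, 0.675, 0.738, -0.001]
force: [0.4, -1.0, -3.4]
gripper_width: 17.2
```

```bash
python3 go.py 529.5 -176.6 105 1.65; python3 -c "
from h import *
shot('w5','wrist')"
```

```text
mm [ 0.4 -0.2  0.5] norm [ 0.0013 -0.0008  0.0017] | rad [0.004 0.007 0.009] norm [0.0012 0.0021 0.003 ]
9.8 yaw -1.4822926535897931 pos [ 529.8 -177.   105.5] J [ 0.5   0.5  -0.29  1.89  0.21  0.77  0.18] F [ 0.4 -1.  -3.4] M [-0.16 -0.22  1.06] w 17.2
9.8 [ 529.8 -177.   105.5] [ 0.0037  0.6751  0.7377 -0.0008] [ 0.5   0.5  -0.29  1.89  0.21  0.77  0.18] [ 0.4 -1.  -3.4] [-0.16 -0.22  1.06] 17.23403258251144
T
 [[-0.0884  0.9961  0.0043]
 [ 0.9961  0.0884 -0.0062]
 [-0.0065  0.0038 -1.    ]]
```

View pics/w5.png

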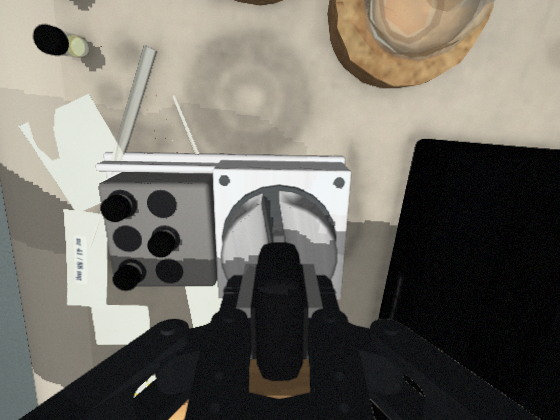

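```bash
python3 -c "
import cv2
a=cv2.imread('pics/w5.png')[140:310,190:370];cv2.imwrite('pics/w5c.png',cv2.resize(a,None,fx=4,fy=3.5*4/3.5,interpolation=cv2.INTER_CUBIC)[:600])"
```

```text
(no output)
```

View pics/w5c.png

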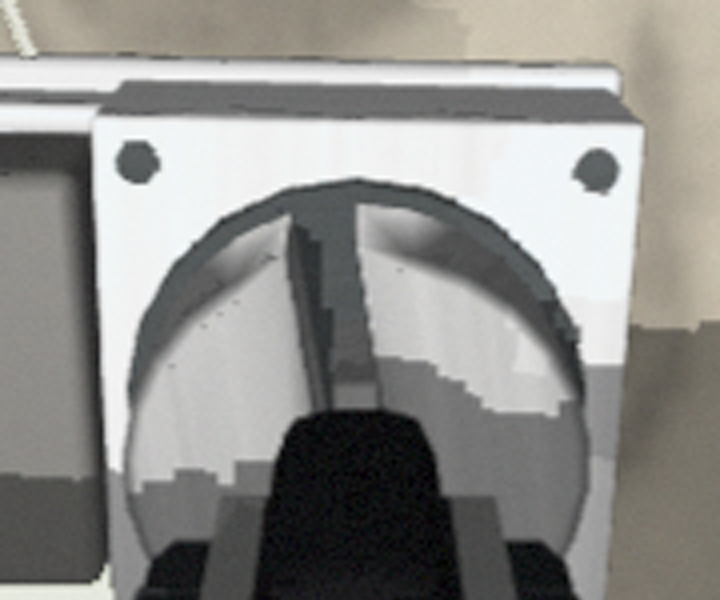

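```bash
python3 - <<'E'
from h import *
np.set_printoptions(precision=2,suppress=True)
F=lambda p:(np.array(p)+.5)/4-.5+np.array((190,140));c=cam("w5")
for e in([(288,262),(313,405)],[(360,250),(379,402)]):
    for z in (52,60):
        p=at_z(c,F(e),z);d=p[1]-p[0];print(z,p[:,:2].ravel(),np.arctan2(d[1],d[0]))
p=at_z(c,F([(137,162),(597,170)]),50)[:,:2];d=p[1]-p[0];print("dock",p.ravel(),np.arctan2(d[1],d[0]))
p=at_z(c,F([(78,170),(105,560)]),40)[:,:2];print("edge",p,"dist",np.hypot(*(p.mean(0)-[529.5,-176.4])))
yaw=.067;n=np.array([np.cos(yaw),np.sin(yaw)]);print((p-[529.5,-176.4])@n)
E
```

```text
52 [ 518.24 -150.4   523.11 -170.5 ] -1.333157690740206
60 [ 518.4  -147.79  523.04 -166.96] -1.3331576907402098
52 [ 527.51 -147.93  532.02 -169.28] -1.3628238475454262
60 [ 527.24 -145.44  531.54 -165.8 ] -1.3628238475454235
dock [ 497.76 -139.19  557.28 -135.03] 0.06969556500971075
edge [[ 488.4  -143.61]
 [ 493.91 -203.91]] dist 38.436237031648076
[-38.81 -37.36]
```

Emit:
{"fn": "arm_command", "kwargs": {
  "deltas": [
    [8, [0, 0, 0], [0, 0, -0.012]],
    [8, [0, 0, 0], [0, 0, 0]]
  ]
}}

```text
t: 10.05
eef_pos: [529.8, -176.9, 105.5]
tcp_rot: [0.004, 0.66, 0.751, -0.001]
force: [-0.7, -0.9, -1.8]
gripper_width: 17.3
```

```bash
python3 go.py 529.5 -176.6 105 1.65
```

```text
mm [ 0.3 -0.3  0.5] norm [ 0.0011 -0.0009  0.0016] | rad [0.004 0.007 0.05 ] norm [0.0011 0.0022 0.0159]
10.05 yaw -1.4416926535897931 pos [ 529.8 -176.9  105.5] J [ 0.5   0.5  -0.3   1.89  0.21  0.77  0.21] F [-0.7 -0.9 -1.8] M [-0.16 -0.03  0.07] w 17.3
```

Emit:
{"fn": "arm_command", "kwargs": {
  "deltas": [
    [20, [0, 0, 0], [0, 0, 0]],
    [25, [0, 0, 0], [0, 0, 0]],
    [35, [0, 0, 0], [0, 0, 0]],
    [50, [0, 0, 0], [0, 0, 0]],
    [70, [0, 0, 0], [0, 0, 0]],
    [70, [0, 0, 0], [0, 0, 0]]
  ]
}}

```text
t: 10.65
eef_pos: [530.2, -176.9, 106.0]
tcp_rot: [0.004, 0.66, 0.752, -0.001]
force: [-0.6, 0.1, -1.1]
gripper_width: 69.7
```

```bash
python3 go.py 529.5 -176.6 105 1.65;  python3 -c "
from h import *
shot('w6','wrist')"
```

```text
mm [ 0.4 -0.7  1. ] norm [ 0.0014 -0.0022  0.0032] | rad [0.005 0.007 0.051] norm [0.0015 0.0021 0.0163]
10.65 yaw -1.440392653589793 pos [ 530.2 -176.9  106. ] J [ 0.5   0.5  -0.3   1.89  0.21  0.77  0.22] F [-0.6  0.1 -1.1] M [-0.05 -0.01  0.03] w 69.7
10.65 [ 530.2 -176.9  106. ] [ 4.000e-03  6.595e-01  7.517e-01 -5.000e-04] [ 0.5   0.5  -0.3   1.89  0.21  0.77  0.22] [-0.6  0.1 -1.1] [-0.05 -0.01  0.03] 69.68979053891685
T
 [[-0.1301  0.9915  0.0054]
 [ 0.9915  0.1301 -0.0061]
 [-0.0068  0.0045 -1.    ]]
```

View pics/w6.png

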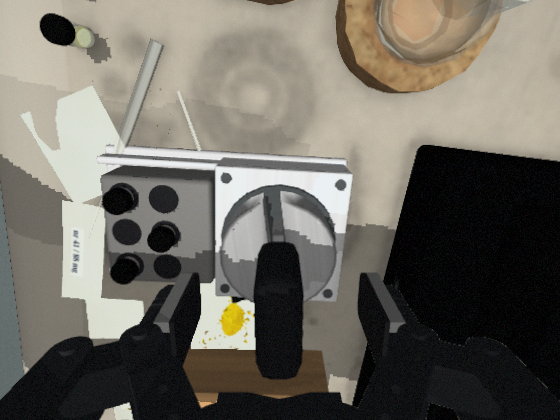

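Released, standing. Retreat straight up.

Emit:
{"fn": "arm_command", "kwargs": {
  "deltas": [
    [70, [0, 0, -0.02], [0, 0, 0]],
    [70, [0, 0, -0.04], [0, 0, 0]],
    [70, [0, 0, -0.07], [0, 0, 0]],
    [70, [0, 0, -0.1], [0, 0, 0]],
    [70, [0, 0, -0.1], [0, 0, 0]],
    [70, [0, 0, -0.06], [0, 0, 0]],
    [70, [0, 0, -0.03], [0, 0, 0]],
    [70, [0, 0, 0], [0, 0, 0]]
  ]
}}

```text
t: 11.5
eef_pos: [529.4, -175.6, 242.4]
tcp_rot: [0.005, 0.659, 0.752, 0.0]
force: [0.1, 0.4, -0.3]
gripper_width: 70.0
```

```bash
python3 - <<'E'
from h import *
from rig import camera
shot('w7','wrist')
c=dict(camera('scene'));np.savez('pics/s7.npz',**c)
cv2.imwrite('pics/s7c.png',cv2.resize(c['frame'][165:345,175:415,::-1],None,fx=3.3,fy=3.3,interpolation=cv2.INTER_CUBIC))
E
```

```text
11.5 [ 529.4 -175.6  242.4] [0.005  0.6592 0.752  0.    ] [ 0.54  0.32 -0.34  1.79  0.13  1.04  0.28] [ 0.1  0.4 -0.3] [0.01 0.08 0.  ] 70.04582064981835
T
 [[-0.1309  0.9914  0.0076]
 [ 0.9914  0.1309 -0.0066]
 [-0.0075  0.0066 -0.9999]]
```

View pics/w7.png

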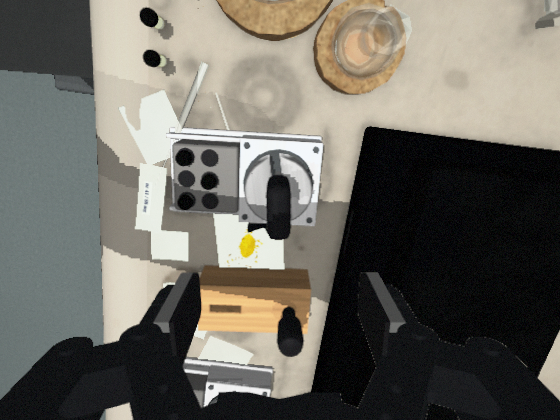

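View pics/s7c.png

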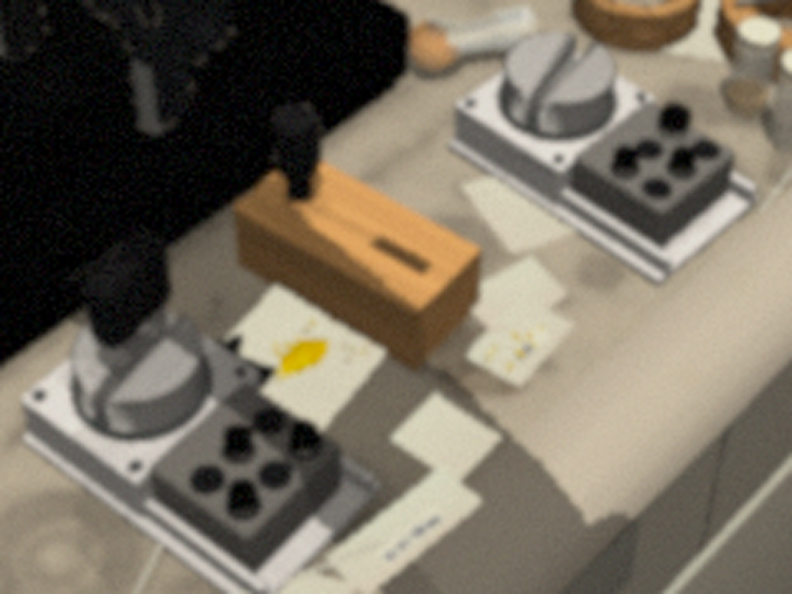

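```bash
python3 - <<'E'
from h import *
np.set_printoptions(precision=2,suppress=True)
c=cam("w7");W=cloud(c)
P=W[(np.hypot(W[...,0]-529.5,W[...,1]+176.5)<35)&(W[...,2]>112)]
print(cv2.minAreaRect(np.ascontiguousarray(P[:,:2],dtype=np.float32)),np.percentile(P[:,2],[5,50,95]))
w,e=np.linalg.eigh(np.cov(P[:,:2].T));print("dir",np.arctan2(e[1,1],e[0,1]))
cv2.imwrite('pics/w7c.png',cv2.resize(c['frame'][125:245,160:340,::-1],None,fx=4.4,fy=4.4,interpolation=cv2.INTER_CUBIC))
E
```

```text
((529.461181640625, -176.302490234375), (69.9946060180664, 43.02748107910156), 10.741430282592773) [120.85 298.04 305.41]
dir -3.05773005762188
```

View pics/w7c.png

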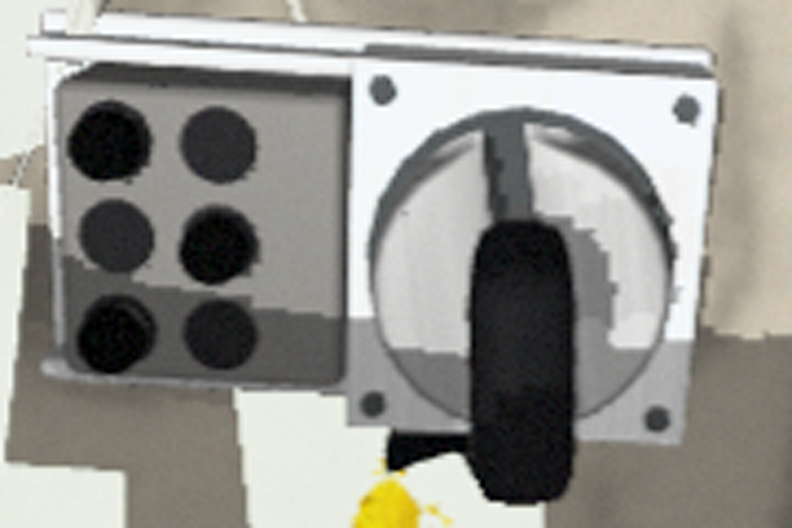

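```bash
python3 - <<'E'
from h import *
np.set_printoptions(precision=3,suppress=True)
c=cam("w7");W=cloud(c);F=lambda p:(np.array(p)+.5)/4.4-.5+np.array((160,125))
P=W[(np.hypot(W[...,0]-529.5,W[...,1]+176.5)<35)&(W[...,2]>112)&(W[...,2]<135)]
print(cv2.minAreaRect(np.ascontiguousarray(P[:,:2],dtype=np.float32)),np.percentile(P[:,2],[5,50,95]))
w,e=np.linalg.eigh(np.cov(P[:,:2].T));print("handle dir",np.arctan2(e[1,1],e[0,1]))
for e in([(484,145),(497,220)],[(526,135),(534,215)]):
    p=at_z(c,F(e),60);d=p[1]-p[0];print(p[:,:2].ravel(),np.arctan2(d[1],d[0]))
p=at_z(c,F([(382,90),(686,108),(372,404),(657,419)]),50)[:,:2];print("dock",[np.arctan2(*(p[b]-p[a])[::-1]) for a,b in((0,1),(2,3))])
p=at_z(c,F([(352,82),(345,378)]),40)[:,:2];n=np.array([np.cos(.068),np.sin(.068)]);print((p-[529.5,-176.4])@n)
E
```

```text
((530.2249755859375, -176.35655212402344), (18.081031799316406, 43.10243225097656), 6.989550590515137) [116.731 121.209 122.91 ]
handle dir 1.7055991209195427
[ 518.544 -147.371  523.001 -162.105] -1.2770513612526506
[ 526.556 -144.318  530.275 -160.118] -1.339624662473352
dock [np.float64(0.07160329285822344), np.float64(0.07276677841025761)]
[-37.329 -37.199]
```

```bash
python3 -c "
from rig import *
print(sign_off(), state()['t'])"
```

```text
the job is handed in; nothing more can be done
the job is handed in; nothing more can be done
```

The rack is drawn up flush and its cam disc is at the stop. The flat-blade driver is left standing in the slot and the gripper is clear above it. I handed the job in at about 11.6 s.

I took the driver out of the wooden block and set its blade in the slot of the left dock, the one whose slot pointed at its rack. I turned the disc clockwise until the torque rose to about 1.1 N m, backed off to relieve the twist, then released and lifted straight up.

**Last checks:**
- **Disc:** the handle's direction and the build-up of torque both put the disc at its 1.4 rad stop. The slot edges read 1.40 to 1.43 just before release. In the last picture, from higher up, they read a lower 1.35 to 1.41, within the error of reading such short edges.
- **Rack:** its edge measured 37 to 38 mm from the disc centre, where 38 mm is flush, and no gap was visible.
- **Driver:** it stands upright, with the handle top at about 122 mm, which matches the blade resting on the slot floor.
- **Locked disc:** I never touched it, and it looks unchanged in the scene picture. I did not measure its angle again.

Near the stop the handle probably slipped slightly in the jaws, on top of the 0.1 rad play in the slot. The disc was already home by then.

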